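# View a fused-glass test strip in the strain viewer

### The job

Push the strain viewer's front door shut until it seats on its catch. Then take the long test strip with the two fused chips out of the rack, ease its chip end level through the slot in the shut door without forcing the glass, and finish holding it in the gripper, level and still, with the middle of the pair of chips under the centre of the viewing window. Leave the plain strip in the rack.

Things in the scene. Friction and masses are not known exactly. Their poses are not given: they have to be found in the camera images.
- viewer: Strain viewer: grey box fixed to the bench, 200 deep (x), 200 wide (y), 190 mm high, window frame 6 mm more; origin at the centre of its underside. Its front (own -x, with the door) faces the robot's left, turned somewhat. Behind the door an empty chamber 128 mm deep, 176 wide, 60 to 178 mm above the bench. Clear square viewing window, 90 mm, in the top, centred above viewer_focus.
- viewer_focus (a point): Point in the chamber straight below the centre of the viewing window, at slot height (115 mm above the bench), 72 mm behind the outer face of the shut door and in line with the slot; axes are the viewer's.
- viewer_door (a joint): Front door: opening in rad, 0 = shut on its catch; starts 0.5 to 1.1 open, stays where left. Panel 196 mm wide, 12 thick, 62 to 188 mm above the bench. Seen from outside the hinge is on the left (viewer's +y side); from above it shuts counter-clockwise. A ball catch resists over the last 0.06 rad, 5 to 8 N near the free edge, then from about 0.02 rad pulls the door against its stop and keeps it.
- door_hinge (a point): Point on the door's hinge axis at mid thickness, 115 mm above the bench. Axes turn with the door: x is square to the panel, into the viewer (parallel to the viewer's x when shut), z up; the panel runs from the hinge along -y for 196 mm; its outer face is at x = -6 mm.
- door_edge (a point): Point on the door's outer face, 160 mm from the hinge axis, 165 mm above the bench (23 mm below the top edge): a good place to push. Axes as door_hinge. A black knob, 22 mm across, standing out 22 mm, sits on the outer face 178 mm from the hinge, 105 mm above the bench.
- door_slot (a point): Centre of the slot's mouth in the door's outer face, 98 mm from the hinge, 115 mm above the bench; axes as door_hinge, so the strip enters along +x. The slot is level, 32 mm wide (y), 10 mm high (z), 12 mm long through the panel; its black lip stands out 9 mm from the face and flares outwards by 5 mm on every side.
- test_strip: Test strip: pale clear glass 260 x 30 x 8 mm, 0.12 to 0.19 kg, two dark 18 mm square chips fused flush in its top near one end. Origin at the centre of its underside; x along it towards the chip end, y across, z up. Lies across the rack's two bars in either of two places, chip end towards the viewer's side; grip it by its long edges between the bars.
- strip_chips (a point): Middle of the pair of chips, at mid thickness of the test strip (4 mm above its underside), on its centre line, 28 mm from the chip end; axes as the strip's.
- blank_strip: Plain strip: pale clear glass, 200 x 40 x 8 mm, no chips, lying in the other place of the rack. Origin at the centre of its underside; x along, y across, z up.
- rack: Wooden strip rack fixed to the bench: board 200 x 170 x 8 mm with two cross bars 22 mm wide, 150 mm apart, whose tops carry the strips 40 mm above the bench; dowels 8 mm thick stand 16 mm above the bars between and outside the two places, which lie 78 mm apart. Origin at the centre of its underside; x along the strips towards the viewer's side.

How it is judged:
By the outcome, as a careful person would: the job done as asked, in the order asked, and still so for the second after the job is handed in, while the arm keeps its last pose, push and grip.
It also fails if it takes over 72 s, if anything falls off the work surface, if the arm or the gripper's body presses on something with over 40 N, if the wrist force passes 120 N, or if a joint passes its speed limit or range.

### The arm

A 6-joint arm with a two-finger parallel gripper is mounted at the origin on the work surface. World frame = base frame: x ahead of the robot, y to its left, z up, the work surface at z = 0. Lengths are in mm, angles in rad, forces in N, time in s.
With the tool pointing down it reaches from about 225 to 725 mm from the base axis. Payload 3.1 kg.
Tool frame: the origin (TCP) lies midway between the tips of the shut fingers; the grasp point (between the pads) lies 19 mm behind it; z points along the fingers, y is the line along which they close (so a half turn about z gives the same grasp; the last joint's range is limited). The gripper opens to 85 mm and grips with 20 to 120 N. Pads are 22 mm wide; open, the fingers measure 114 mm over their backs; the gripper's body (76 mm by 85 mm) begins 54 mm behind the grasp point. The pads swing forward as they close: fully open they stand 13 mm farther back than shut.
Start: joints at [-1.333, 0.048, 0.099, 1.622, 0, 1.443], TCP at [187.775, -490.263, 231.312] pointing down, gripper open.
Joint ranges: [-2.91, 2.91], [-0.99, 1.94], [-1.21, 1.42], [-2.12, 2.29], [-1.49, 1.47], [-3.14, 3.14]. Speed limits (rad/s): [2.79, 2.79, 3.14, 3.14, 3.14, 3.14].

### API

Orientations are given as [roll, pitch, yaw] about the fixed x, y, z axes, in that order (R = Rz(yaw) Ry(pitch) Rx(roll)).
In Python, from cell import arm, vision, job_done gives the robot as it stands. The module is installed in compiled form; this text tells all that it offers.
- The arm moves only by the tool move_arm, never from a script. Its argument "rows" is a list of rows, each an object of numbers: "dx", "dy", "dz": the shift along the tool's x, y, z each as a share of 250 mm, from -1 to 1; "wx", "wy", "wz": the turn, a rotation vector about the tool's x, y, z each as a share of 45 degrees, from -1 to 1; "hand": the opening, from 0 (shut) to 1 (fully open). In form: [{"dx": .., "dy": .., "dz": .., "wx": .., "wy": .., "wz": .., "hand": ..}, ...]. A call has 1 to 20 rows; each row is the pose to reach, as a shift and turn from the pose commanded when the call began, along the tool's axes at that moment; what a row does not reach only later rows make up. A row lasts 1/8 s, in which the tool goes at most 62.5 mm and 10.7 degrees, less where a joint would pass 70% of its speed; a pose out of reach is approached as far as the arm can. A call with a number of a shift or a turn outside -1 to 1 is refused whole. A call with a gripper value outside its range is refused whole. The fingers move at their own pace and stop on an object; "force" is the grip in N (left out, the last holds). Time passes only in rows, so rows that repeat a pose let the fingers close. It gives the time, the measured TCP pose, the force, the opening and the grip force at its end, in the units of the state.
- arm.get_state(): the state, without advancing time (a new reading comes with each control period).
- vision.camera(name): name is "scene" or "top" or "wrist"; returns (picture, depth): 420x560x3 uint8, red, green, blue; 420x560 float32, mm along the optical axis (not along the pixel's ray), 0 where there is no reading.
- vision.get_calibration(name): a dict with "intrinsics" (3x3 intrinsics, pixels), "distortion" ([k1, k2, p1, p2, k3] as OpenCV has them; the pictures are not rectified), "rvec" (rotation vector, rad) and "tvec" (3), from world to camera coordinates, as OpenCV has them; the wrist camera has in their place "mount" (4x4, takes a point from camera to tool coordinates, whose origin is the TCP and whose axes are the flange's). Camera axes: x right, y down, z forward; pixel columns grow to the right and rows downward; lengths in mm; the calibration is good to about 2 mm. A picture is of the moment at which its call begins: read the wrist's pose just before it. get_calibration takes no time and is no camera call.
- job_done(): hands the job in; it is judged then, once.
The state is a dict: "time_s": time; "joints": joint angles; "qvel": joint speeds; "joint_efforts": joint torques, N m; "tool_pos": TCP position; "eef_rot": TCP orientation; "wrist_force": force on the tool from outside, world axes, zero at the start; "torque": the same for the moment, N m; "grip_width": finger opening in mm; "finger_force": force on a finger pad.
Only numpy, scipy, OpenCV 4.12 (cv2) and the standard library are available. Lean on these libraries where they do the work, as an engineer would, in place of code of your own. Each camera call takes 0.05 s, during which the arm holds its last target. There are 200 camera calls.

## Working session

There is one attempt and no reset: what is moved stays moved. The work goes in short steps, Python scripts to look and compute and a tool call to move; the robot and the scene stay as the last step left them, time stands still between calls to the robot, and variables do not carry over. Pictures are saved under pics/ and viewed, at most 10 in all, crops included, and the job is handed in when it is done.

Besides the shell and the picture viewer there is one more tool, called after "Emit:" as name(argument=value, ...), one argument or row to a line, values as JSON. move_arm: Moves the arm, as the interface text tells. Its arguments: {"type":"object","properties":{"rows":{"type":"array"},"force":{"type":"number"}},"required":["rows"]}

```bash
mkdir -p pics; ls
cat > h.py <<'E'
import numpy as np, cv2
from scipy.spatial.transform import Rotation as R
from cell import arm, vision, job_done
def cam(n):
    st=arm.get_state(); p,d=vision.camera(n); c=vision.get_calibration(n)
    K=np.array(c["intrinsics"]);D=np.array(c["distortion"])
    if n=="wrist":
        T=np.eye(4);T[:3,:3]=R.from_euler('xyz',st["eef_rot"]).as_matrix();T[:3,3]=st["tool_pos"]
        M=T@np.array(c["mount"])
    else:
        W=np.eye(4);W[:3,:3]=cv2.Rodrigues(np.array(c["rvec"],float))[0];W[:3,3]=np.ravel(c["tvec"]);M=np.linalg.inv(W)
    return p,d,K,D,M
def rays(c,px):
    u=cv2.undistortPoints(np.array(px,float).reshape(-1,1,2),c[2],c[3]).reshape(-1,2)
    return np.c_[u,np.ones(len(u))]@c[4][:3,:3].T, c[4][:3,3]
def onplane(c,px,z):
    r,o=rays(c,px); return o+r*((z-o[2])/r[:,2])[:,None]
def cloud(c):
    h,w=c[1].shape; v,u=np.mgrid[:h,:w]
    r,o=rays(c,np.c_[u.ravel(),v.ravel()]); P=o+r*c[1].reshape(-1,1)
    P[c[1].ravel()<=0]=np.nan
    return P.reshape(h,w,3)
def save(c,n): cv2.imwrite('pics/'+n,c[0][:,:,::-1])
E
python3 - <<'E'
from h import *
import pickle
print(arm.get_state())
for n in("scene","top"):
    c=cam(n); save(c,n+'0.png'); pickle.dump(c,open(n+'0.pkl','wb')); print(n,c[2],c[3],c[4])
a=[cv2.imread(f'pics/{n}0.png') for n in("scene","top")]
E
```

```text
pics
{'time_s': 0.0, 'joints': array([-1.33281112e+00,  4.87156100e-02,  9.75837482e-02,  1.62197626e+00,
        1.13628535e-05,  1.44299169e+00]), 'qvel': array([-0.00022149,  0.00017405, -0.00079001,  0.00028394, -0.0015654 ,
        0.00162054]), 'joint_efforts': array([ 5.30548768e-04, -3.38784707e+01,  3.20014071e+01,  2.02904450e-02,
       -6.65655648e-05,  6.02967617e-06]), 'tool_pos': array([ 187.63130713, -489.67857003,  230.12835517]), 'eef_rot': array([-3.13930116e+00, -3.05924037e-04,  3.65789473e-01]), 'wrist_force': array([-0.05209676,  0.25964406, -0.81587423]), 'torque': array([ 0.03608532, -0.01363336,  0.02713886]), 'finger_force': 0.0, 'grip_width': 85.48231222640648}
scene [[455.47500824   0.         283.98728671]
 [  0.         455.47500824 208.04737929]
 [  0.           0.           1.        ]] [-0.03774215  0.          0.          0.          0.        ] [[-4.87437975e-01  5.74075171e-01 -6.57907227e-01  1.18070604e+03]
 [ 8.72993800e-01  3.35010631e-01 -3.54471018e-01  3.85909166e+02]
 [ 1.69129048e-02 -7.47131565e-01 -6.64460968e-01  7.67502513e+02]
 [ 0.00000000e+00  0.00000000e+00  0.00000000e+00  1.00000000e+00]]
top [[424.03789329   0.         279.21199895]
 [  0.         424.03789329 209.29909875]
 [  0.           0.           1.        ]] [-0.02738543  0.          0.          0.          0.        ] [[ 1.27775389e-02 -9.90609487e-01  1.36123393e-01  4.37308737e+02]
 [-9.99918011e-01 -1.27730253e-02  9.06613440e-04  1.92796948e+01]
 [ 8.40607669e-04 -1.36123817e-01 -9.90691476e-01  1.01075664e+03]
 [ 0.00000000e+00  0.00000000e+00  0.00000000e+00  1.00000000e+00]]
```

View pics/scene0.png

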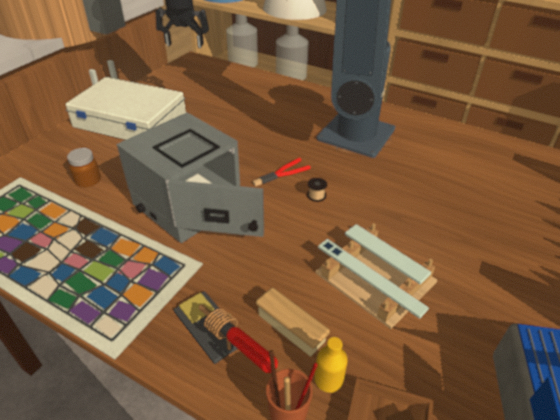

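View pics/top0.png

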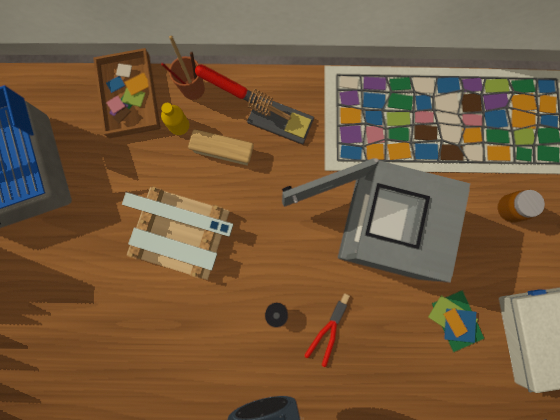

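The scene view shows the viewer at (180,175), its door open with the slot at (215,215), and the rack at (375,275). In the top view the viewer is at (405,222) and the door runs from (375,165) to (287,195). The test strip is in the far place, with its chips at (220,226).

```bash
cat > m.py <<'E'
from h import *
import pickle
c=pickle.load(open('top0.pkl','rb')); P=cloud(c); z=P[...,2]
def orient(rect): return rect
m=((z>180)&(z<202)).astype(np.uint8); m[:, :270]=0; m[330:]=0
print(m.sum(), np.nanpercentile(z[m>0],[5,50,95]))
op=cv2.morphologyEx(cv2.morphologyEx(m,cv2.MORPH_CLOSE,np.ones((9,9))),cv2.MORPH_OPEN,np.ones((21,21)))
cn=max(cv2.findContours(op,0,2)[0],key=cv2.contourArea)
print('hull px',cv2.approxPolyDP(cn,6,True).reshape(-1,2).tolist())
pts=onplane(c,cn.reshape(-1,2),190)[:,:2].astype(np.float32)
print('viewer top',cv2.minAreaRect(pts))
dm=m&~cv2.dilate(op,np.ones((7,7)))
n,l,s,_=cv2.connectedComponentsWithStats(dm); k=1+np.argmax(s[1:,4]); v,u=np.nonzero(l==k)
dp=onplane(c,np.c_[u,v],188)[:,:2].astype(np.float32); print('door',len(dp),cv2.minAreaRect(dp))
g=cv2.fitLine(dp,cv2.DIST_HUBER,0,.01,.01).ravel(); print(g,np.arctan2(g[1],g[0]))
# strips: pale pixels
img=c[0].astype(int); hsv=cv2.cvtColor(c[0],cv2.COLOR_RGB2HSV)
print('strip col',img[208,160],img[248,170],img[226,214],img[226,224],img[240,135],img[210,140])
E
python3 m.py
```

```text
10439 [184.3360566  189.35000275 194.7766948 ]
hull px [[375, 165], [360, 259], [451, 277], [466, 182]]
viewer top ((532.1396484375, -241.47657775878906), (192.02590942382812, 201.12986755371094), 76.43384552001953)
door 644 ((617.2479858398438, -85.51952362060547), (13.175086975097656, 210.53785705566406), 21.587692260742188)
[ 3.7069169e-01 -9.2875600e-01  6.1503406e+02 -7.9349106e+01] -1.1910427
strip col [178 185 168] [178 185 168] [30 58 80] [32 60 80] [176 184 166] [135  97  60]
```

```bash
cat > m2.py <<'E'
exec(open('m.py').read().split("print('viewer top'")[0])
q=cv2.approxPolyDP(cn,6,True).reshape(-1,2).astype(float)
W=onplane(c,q,190)[:,:2]; print(W.round(1).tolist())
C=cn.reshape(-1,2).astype(float); CW=onplane(c,C,190)[:,:2]
for i in range(4):
    a,b=W[i],W[(i+1)%4]; d=(b-a)/np.linalg.norm(b-a); t=(CW-a)@d; e=(CW-a)@[-d[1],d[0]]
    s=(abs(e)<8)&(t>25)&(t<np.linalg.norm(b-a)-25)
    f=cv2.fitLine(CW[s].astype(np.float32),cv2.DIST_HUBER,0,.01,.01).ravel(); print(i,np.linalg.norm(b-a).round(1),np.degrees(np.arctan2(f[1],f[0])),f[2:])
# window frame: dark pixels on top
g=c[0].max(2); r=np.zeros_like(g); cv2.fillPoly(r,[q.astype(int)],1); r=cv2.erode(r,np.ones((7,7)))
dk=((g<45)&(r>0)).astype(np.uint8); 
k=max(cv2.findContours(dk,0,1)[0],key=cv2.contourArea); p=onplane(c,k.reshape(-1,2),196)[:,:2].astype(np.float32)
print('frame outer',cv2.minAreaRect(p), np.percentile(g[r>0],[5,10,20,50]))
# strips
img=c[0].astype(int)
pm=((img.min(2)>140)&(np.ptp(img,axis=2)<30)).astype(np.uint8); pm[:,:100]=0; pm[:,250:]=0; pm[:180]=0;pm[290:]=0
hv=((img[...,2]>img[...,0]+20)).astype(np.uint8); hv[:,:100]=0; hv[:,250:]=0; hv[:180]=0;hv[290:]=0
for nm,mm in(('strip',cv2.morphologyEx(pm,cv2.MORPH_CLOSE,np.ones((5,5)))),('both',cv2.morphologyEx(pm|hv,cv2.MORPH_CLOSE,np.ones((3,3)))),('chips',hv)):
    for k in cv2.findContours(mm,0,1)[0]:
        if cv2.contourArea(k)>20:
            rr=cv2.minAreaRect(onplane(c,k.reshape(-1,2),48)[:,:2].astype(np.float32)); print(nm,np.round(rr[0],1),np.round(rr[1],1),rr[2],len(k))
E
python3 m2.py
python3 - <<'E'
import sys; sys.path.insert(0,'.')
import cv2
i=cv2.imread('pics/top0.png'); cv2.imwrite('pics/crop0.png',cv2.resize(i[150:290,110:480],None,fx=2.16,fy=2.16,interpolation=cv2.INTER_CUBIC))
E
```

```text
10439 [184.3360566  189.35000275 194.7766948 ]
hull px [[375, 165], [360, 259], [451, 277], [466, 182]]
[[641.3, -169.1], [455.5, -136.8], [423.0, -311.9], [609.5, -349.6]]
0 188.6 -14.200846 [ 564.7327  -154.29237]
1 178.1 76.348404 [ 437.40353 -211.11728]
2 190.3 -14.271202 [ 506.15277 -332.92953]
3 183.4 76.573944 [ 624.69324 -281.4526 ]
frame outer ((540.4979858398438, -209.60250854492188), (105.29154205322266, 105.00688171386719), 76.21912384033203) [ 33.  75. 110. 114.]
strip [476.8 262. ] [198.3  38.9] 73.84044647216797 194
strip [556.3 255.1] [258.5  29. ] 74.23009490966797 234
both [476.8 262. ] [198.3  38.9] 73.84044647216797 194
both [556.3 255.1] [258.5  29. ] 74.23009490966797 234
chips [525.7 145.8] [15.6 15.5] 77.73910522460938 23
chips [532.3 169.2] [15.1 15.5] 76.72437286376953 23
```

View pics/crop0.png

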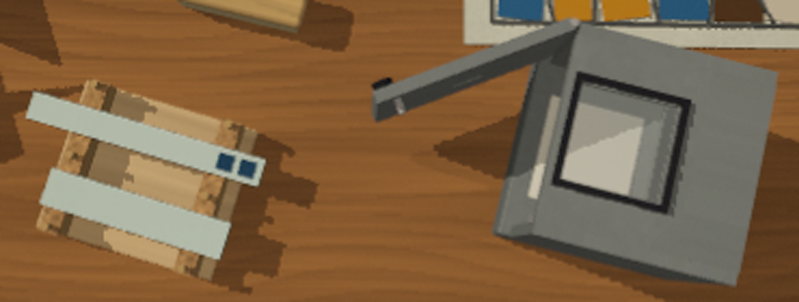

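The crop confirms the layout: strip ends at crop (30,105) and (262,172), chips at (226,162) and (247,168), window frame centred at (622,143). The door line and the frame centre agree on where the hinge is. Next I'll plan the push.

```bash
cat > plan.py <<'E'
from h import *
import json,os,sys
F='cmd.json'
def load():
    if os.path.exists(F): d=json.load(open(F)); return np.array(d['p']),np.array(d['R'])
    return np.array([187.775,-490.263,231.312]),R.from_euler('xyz',[np.pi,0,0.36561]).as_matrix()
def apply(row):  # row: last row typed [dx,dy,dz,wx,wy,wz]
    p,Q=load(); r=np.array(row,float)
    p=p+Q@(r[:3]*250); Q=Q@R.from_rotvec(r[3:]*np.pi/4).as_matrix()
    json.dump(dict(p=p.tolist(),R=Q.tolist()),open(F,'w')); 
    s=arm.get_state(); print('cmd',p.round(1),R.from_matrix(Q).as_euler('xyz').round(3),'meas',s['tool_pos'].round(1),s['eef_rot'].round(3),'t',s['time_s'],'j',s['joints'].round(2))
def rel(p1,yaw,base=None):
    p,Q=base or load(); d=Q.T@(np.array(p1)-p)/250
    w=R.from_matrix(Q.T@R.from_euler('xyz',[np.pi,0,yaw]).as_matrix()).as_rotvec()/(np.pi/4)
    return np.r_[d,w].round(3).tolist()
yv=np.radians(-103.8); xv=np.array([np.cos(yv),np.sin(yv)]); yV=np.array([-xv[1],xv[0]])
focus=np.array([540.5,-209.6]); slot=focus-72*xv; hinge=np.array([651.4,-169.7])
def door(a,gap,z=150,s=160):   # a = opening
    t=yv-a; x=np.array([np.cos(t),np.sin(t)]); y=np.array([-x[1],x[0]])
    q=hinge-s*y-(6+11+gap)*x
    return np.r_[q,z], t+np.pi
E
python3 - <<'E'
from plan import *
print(np.round(vision.get_calibration('wrist')['mount'],2).tolist())
p,y=door(.95,35,150); print(p,y)
b=load()
for z,f in((265,.0),(265,.5),(265,1),(150,1)):
    t=b[0]+(np.r_[p[:2],0]-np.r_[b[0][:2],0])*f; t[2]=z; print(z,t.round(0),rel(t,y if f else .366))
E
```

```text
[[-0.0, -0.96, -0.29, 73.96], [1.0, -0.0, -0.0, -0.7], [-0.0, -0.29, 0.96, -141.78], [0.0, 0.0, 0.0, 1.0]]
[640.353209    -1.82514063 150.        ] 0.37994089001967923
265 [ 188. -490.  265.] [0.0, 0.0, -0.135, -0.0, 0.0, -0.0]
265 [ 414. -246.  265.] [1.195, -0.589, -0.135, 0.0, 0.0, -0.018]
265 [640.  -2. 265.] [2.389, -1.177, -0.135, 0.0, 0.0, -0.018]
150 [640.  -2. 150.] [2.389, -1.177, 0.325, 0.0, 0.0, -0.018]
```

Emit:
move_arm(
  rows=[
    {"dx": 0, "dy": 0, "dz": -0.15, "hand": 0},
    {"dx": 0.2, "dy": -0.1, "dz": -0.15, "hand": 0},
    {"dx": 0.4, "dy": -0.2, "dz": -0.15, "hand": 0},
    {"dx": 0.6, "dy": -0.3, "dz": -0.15, "hand": 0},
    {"dx": 0.8, "dy": -0.4, "dz": -0.15, "hand": 0},
    {"dx": 1, "dy": -0.5, "dz": -0.15, "hand": 0},
    {"dx": 1, "dy": -0.5, "dz": -0.15, "hand": 0},
    {"dx": 1, "dy": -0.5, "dz": -0.15, "hand": 0},
  ],
)

```text
invalid input
```

Emit:
move_arm(
  rows=[
    {"dx": 0.2, "dy": -0.1, "hand": 0},
    {"dx": 0.4, "dy": -0.2, "hand": 0},
    {"dx": 0.6, "dy": -0.3, "hand": 0},
    {"dx": 0.8, "dy": -0.4, "hand": 0},
    {"dx": 1, "dy": -0.5, "hand": 0},
    {"dx": 1, "dy": -0.5, "hand": 0},
    {"dx": 1, "dy": -0.5, "hand": 0},
  ],
)

```text
invalid input
```

Run:
```python
from plan import *
apply([1,-.5,-.15,0,0,0]); apply([1,-.5,0,0,0,0])
p,y=door(.95,35,150)
print(rel(np.r_[p[:2],265],y),rel(p,y))
```

```text
cmd [ 376.6 -284.1  268.8] [3.142 0.    0.366] meas [ 187.7 -489.7  230.2] [-3.139 -0.     0.366] t 0.1 j [-1.33  0.05  0.1   1.62  0.    1.44]
cmd [565.3 -78.  268.8] [3.142 0.    0.366] meas [ 187.7 -489.7  230.2] [-3.139 -0.     0.366] t 0.1 j [-1.33  0.05  0.1   1.62  0.    1.44]
[0.389, -0.177, 0.015, 0.0, 0.0, -0.018] [0.389, -0.177, 0.475, 0.0, 0.0, -0.018]
```

All keys seem to be required, so I'll retry with full rows.

Emit:
move_arm(
  rows=[
    {"dx": 0, "dy": 0, "dz": -0.15, "wx": 0, "wy": 0, "wz": 0, "hand": 0},
    {"dx": 0.2, "dy": -0.1, "dz": -0.15, "wx": 0, "wy": 0, "wz": 0, "hand": 0},
    {"dx": 0.4, "dy": -0.2, "dz": -0.15, "wx": 0, "wy": 0, "wz": 0, "hand": 0},
    {"dx": 0.6, "dy": -0.3, "dz": -0.15, "wx": 0, "wy": 0, "wz": 0, "hand": 0},
    {"dx": 0.8, "dy": -0.4, "dz": -0.15, "wx": 0, "wy": 0, "wz": 0, "hand": 0},
    {"dx": 1, "dy": -0.5, "dz": -0.15, "wx": 0, "wy": 0, "wz": 0, "hand": 0},
    {"dx": 1, "dy": -0.5, "dz": -0.15, "wx": 0, "wy": 0, "wz": 0, "hand": 0},
    {"dx": 1, "dy": -0.5, "dz": -0.15, "wx": 0, "wy": 0, "wz": 0, "hand": 0},
  ],
)

```text
time_s: 1.1
tool_pos: [376.3, -284.1, 268.4]
eef_rot: [-3.141, 0.001, 0.367]
wrist_force: [-0.9, -0.3, 0.6]
grip_width: -0.1
finger_force: 0.0
```

Emit:
move_arm(
  rows=[
    {"dx": 0.2, "dy": -0.1, "dz": 0, "wx": 0, "wy": 0, "wz": 0, "hand": 0},
    {"dx": 0.4, "dy": -0.2, "dz": 0, "wx": 0, "wy": 0, "wz": 0, "hand": 0},
    {"dx": 0.6, "dy": -0.3, "dz": 0, "wx": 0, "wy": 0, "wz": 0, "hand": 0},
    {"dx": 0.8, "dy": -0.4, "dz": 0, "wx": 0, "wy": 0, "wz": 0, "hand": 0},
    {"dx": 1, "dy": -0.5, "dz": 0, "wx": 0, "wy": 0, "wz": 0, "hand": 0},
    {"dx": 1, "dy": -0.5, "dz": 0, "wx": 0, "wy": 0, "wz": 0, "hand": 0},
  ],
)

```text
time_s: 1.85
tool_pos: [566.5, -77.1, 267.1]
eef_rot: [-3.14, 0.001, 0.368]
wrist_force: [0.6, -0.6, -0.3]
grip_width: -0.2
finger_force: 0.0
```

Emit:
move_arm(
  rows=[
    {"dx": 0.2, "dy": -0.1, "dz": 0, "wx": 0, "wy": 0, "wz": 0, "hand": 0},
    {"dx": 0.39, "dy": -0.18, "dz": 0.02, "wx": 0, "wy": 0, "wz": -0.02, "hand": 0},
    {"dx": 0.39, "dy": -0.18, "dz": 0.2, "wx": 0, "wy": 0, "wz": -0.02, "hand": 0},
    {"dx": 0.39, "dy": -0.18, "dz": 0.4, "wx": 0, "wy": 0, "wz": -0.02, "hand": 0},
    {"dx": 0.39, "dy": -0.18, "dz": 0.47, "wx": 0, "wy": 0, "wz": -0.02, "hand": 0},
    {"dx": 0.39, "dy": -0.18, "dz": 0.47, "wx": 0, "wy": 0, "wz": -0.02, "hand": 0},
  ],
)

```text
time_s: 2.6
tool_pos: [638.9, -2.7, 150.2]
eef_rot: [-3.14, 0.003, 0.379]
wrist_force: [0.1, 0.8, 0.9]
grip_width: -0.1
finger_force: 0.0
```

Run:
```python
from plan import *
apply([.39,-.18,.47,0,0,-.02])
for a in np.r_[.95:.02:12j,.0]:
    p,y=door(a,0); print(round(a,3),rel(p,y))
```

```text
cmd [640.3  -1.1 151.3] [3.142 0.    0.381] meas [638.9  -2.7 150.2] [-3.14e+00  3.00e-03  3.79e-01] t 2.6 j [-0.11  0.35  0.28  1.51 -0.    2.65]
0.95 [-0.141, 0.002, 0.005, -0.0, 0.0, 0.002]
0.865 [-0.195, -0.001, 0.005, -0.0, 0.0, -0.106]
0.781 [-0.25, -0.0, 0.005, -0.0, 0.0, -0.214]
0.696 [-0.304, 0.006, 0.005, -0.0, 0.0, -0.321]
0.612 [-0.357, 0.016, 0.005, -0.0, 0.0, -0.429]
0.527 [-0.409, 0.03, 0.005, -0.0, 0.0, -0.536]
0.443 [-0.46, 0.05, 0.005, -0.0, 0.0, -0.644]
0.358 [-0.51, 0.073, 0.005, -0.0, 0.0, -0.752]
0.274 [-0.557, 0.1, 0.005, -0.0, 0.0, -0.859]
0.189 [-0.601, 0.131, 0.005, -0.0, 0.0, -0.967]
0.105 [-0.643, 0.166, 0.005, -0.0, 0.0, -1.075]
0.02 [-0.682, 0.205, 0.005, -0.0, 0.0, -1.182]
0.0 [-0.69, 0.214, 0.005, -0.0, 0.0, -1.208]
```

Emit:
move_arm(
  rows=[
    {"dx": -0.07, "dy": 0, "dz": 0, "wx": 0, "wy": 0, "wz": 0, "hand": 0},
    {"dx": -0.12, "dy": 0, "dz": 0, "wx": 0, "wy": 0, "wz": 0, "hand": 0},
    {"dx": -0.14, "dy": 0, "dz": 0, "wx": 0, "wy": 0, "wz": 0, "hand": 0},
    {"dx": -0.17, "dy": 0, "dz": 0, "wx": 0, "wy": 0, "wz": -0.05, "hand": 0},
    {"dx": -0.195, "dy": 0, "dz": 0, "wx": 0, "wy": 0, "wz": -0.106, "hand": 0},
    {"dx": -0.222, "dy": 0, "dz": 0, "wx": 0, "wy": 0, "wz": -0.16, "hand": 0},
    {"dx": -0.25, "dy": 0, "dz": 0, "wx": 0, "wy": 0, "wz": -0.214, "hand": 0},
    {"dx": -0.277, "dy": 0.003, "dz": 0, "wx": 0, "wy": 0, "wz": -0.27, "hand": 0},
    {"dx": -0.304, "dy": 0.006, "dz": 0, "wx": 0, "wy": 0, "wz": -0.32, "hand": 0},
    {"dx": -0.33, "dy": 0.01, "dz": 0, "wx": 0, "wy": 0, "wz": -0.375, "hand": 0},
    {"dx": -0.357, "dy": 0.016, "dz": 0, "wx": 0, "wy": 0, "wz": -0.43, "hand": 0},
    {"dx": -0.383, "dy": 0.023, "dz": 0, "wx": 0, "wy": 0, "wz": -0.48, "hand": 0},
    {"dx": -0.409, "dy": 0.03, "dz": 0, "wx": 0, "wy": 0, "wz": -0.536, "hand": 0},
    {"dx": -0.435, "dy": 0.04, "dz": 0, "wx": 0, "wy": 0, "wz": -0.59, "hand": 0},
    {"dx": -0.46, "dy": 0.05, "dz": 0, "wx": 0, "wy": 0, "wz": -0.644, "hand": 0},
    {"dx": -0.485, "dy": 0.061, "dz": 0, "wx": 0, "wy": 0, "wz": -0.7, "hand": 0},
    {"dx": -0.51, "dy": 0.073, "dz": 0, "wx": 0, "wy": 0, "wz": -0.752, "hand": 0},
    {"dx": -0.51, "dy": 0.073, "dz": 0, "wx": 0, "wy": 0, "wz": -0.752, "hand": 0},
  ],
)

```text
time_s: 4.85
tool_pos: [529.8, -66.2, 153.4]
eef_rot: [3.138, -0.001, 0.971]
wrist_force: [0.5, 0.4, 1.2]
grip_width: -0.3
finger_force: 0.0
```

Run:
```python
from plan import *
apply([-.51,.073,0,0,0,-.752])
for a in np.r_[.3,.25,.2,.15,.1,.08,.06,.04,.02,0]:
    p,y=door(a,0); print(round(a,3),rel(p,y))
p,y=door(0,-4);print(rel(p,y))
```

```text
cmd [528.8 -65.5 151.3] [3.142 0.    0.972] meas [529.8 -66.2 153.4] [ 3.138e+00 -1.000e-03  9.710e-01] t 4.85 j [-0.25  0.06 -0.04  1.46 -0.    1.92]
0.3 [-0.037, -0.003, 0.005, -0.0, 0.0, -0.074]
0.25 [-0.069, -0.004, 0.005, -0.0, 0.0, -0.138]
0.2 [-0.101, -0.003, 0.005, -0.0, 0.0, -0.201]
0.15 [-0.133, -0.0, 0.005, -0.0, 0.0, -0.265]
0.1 [-0.165, 0.004, 0.005, -0.0, 0.0, -0.329]
0.08 [-0.178, 0.006, 0.005, -0.0, 0.0, -0.354]
0.06 [-0.191, 0.008, 0.005, -0.0, 0.0, -0.379]
0.04 [-0.203, 0.011, 0.005, -0.0, 0.0, -0.405]
0.02 [-0.216, 0.014, 0.005, -0.0, 0.0, -0.43]
0.0 [-0.228, 0.017, 0.005, -0.0, 0.0, -0.456]
[-0.243, 0.022, 0.005, -0.0, 0.0, -0.456]
```

Emit:
move_arm(
  rows=[
    {"dx": -0.037, "dy": -0.003, "dz": 0, "wx": 0, "wy": 0, "wz": -0.074, "hand": 0},
    {"dx": -0.069, "dy": -0.004, "dz": 0, "wx": 0, "wy": 0, "wz": -0.138, "hand": 0},
    {"dx": -0.101, "dy": -0.003, "dz": 0, "wx": 0, "wy": 0, "wz": -0.2, "hand": 0},
    {"dx": -0.133, "dy": 0, "dz": 0, "wx": 0, "wy": 0, "wz": -0.265, "hand": 0},
    {"dx": -0.165, "dy": 0.004, "dz": 0, "wx": 0, "wy": 0, "wz": -0.33, "hand": 0},
    {"dx": -0.178, "dy": 0.006, "dz": 0, "wx": 0, "wy": 0, "wz": -0.354, "hand": 0},
    {"dx": -0.191, "dy": 0.008, "dz": 0, "wx": 0, "wy": 0, "wz": -0.38, "hand": 0},
    {"dx": -0.203, "dy": 0.011, "dz": 0, "wx": 0, "wy": 0, "wz": -0.405, "hand": 0},
    {"dx": -0.203, "dy": 0.011, "dz": 0, "wx": 0, "wy": 0, "wz": -0.405, "hand": 0},
  ],
)

```text
time_s: 5.98
tool_pos: [503.7, -106.5, 152.0]
eef_rot: [3.14, -0.006, 1.292]
wrist_force: [2.1, 6.9, 2.2]
grip_width: 0.1
finger_force: 3.7
```

Emit:
move_arm(
  rows=[
    {"dx": -0.01, "dy": 0, "dz": 0, "wx": 0, "wy": 0, "wz": -0.03, "hand": 0},
    {"dx": -0.02, "dy": 0, "dz": 0, "wx": 0, "wy": 0, "wz": -0.05, "hand": 0},
    {"dx": -0.025, "dy": 0, "dz": 0, "wx": 0, "wy": 0, "wz": -0.05, "hand": 0},
    {"dx": -0.025, "dy": 0, "dz": 0, "wx": 0, "wy": 0, "wz": -0.05, "hand": 0},
  ],
)

```text
time_s: 6.48
tool_pos: [503.1, -106.6, 152.1]
eef_rot: [3.14, -0.019, 1.335]
wrist_force: [6.0, 20.6, 4.4]
grip_width: -0.0
finger_force: 10.5
```

Run:
```python
from plan import *
apply([-.203,.011,0,0,0,-.405]);apply([-.025,0,0,0,0,-.05])
print(arm.get_state()['wrist_force'], door(0,0))
```

```text
cmd [ 502.4 -109.   151.3] [3.142 0.    1.29 ] meas [ 503.1 -106.6  152.1] [ 3.14  -0.019  1.335] t 6.475 j [-0.35  0.01 -0.09  1.46  0.02  1.46]
cmd [ 500.7 -115.   151.3] [3.142 0.    1.329] meas [ 503.1 -106.6  152.1] [ 3.14  -0.019  1.335] t 6.475 j [-0.35  0.01 -0.09  1.46  0.02  1.46]
[ 5.96258682 20.61444492  4.36230978] (array([ 500.07358399, -115.02536403,  150.        ]), np.float64(1.3299408900196792))
```

Run:
```python
from plan import *
c=cam('scene'); save(c,'s1.png'); t=cam('top'); save(t,'t1.png')
a=cv2.resize(c[0][100:260,100:300],None,fx=2.5,fy=2.5,interpolation=2); b=cv2.resize(t[0][140:300,330:480],None,fx=2.5,fy=2.5,interpolation=2)
cv2.imwrite('pics/ab1.png',np.hstack([a,b])[:,:,::-1])
# door outer face points in scene cloud, viewer frame
P=cloud(c); d=P[...,:2]-slot; X=d@xv; Y=d@yV; z=P[...,2]
for y0 in range(-90,100,20):
    s=(abs(Y-y0)<10)&(abs(X)<60)&(z>135)&(z<178)
    if s.sum()>15: print(y0,s.sum(),np.percentile(X[s],[10,50,90]).round(1))
```

```text
-90 39 [-12.3 -10.4  -8.9]
-70 39 [-31.6 -29.2 -21.8]
-50 158 [-29.5  -9.7  -6.3]
-30 111 [-8.2 -6.8 -5.3]
-10 121 [-7.3 -5.8 -4.1]
10 121 [-6.2 -4.8 -3.1]
30 125 [-4.9 -3.4 -1.8]
50 133 [-3.8 -2.4 -0.9]
70 135 [-2.7 -0.9  0.8]
90 149 [-1.7  0.3  2.4]
```

View pics/ab1.png

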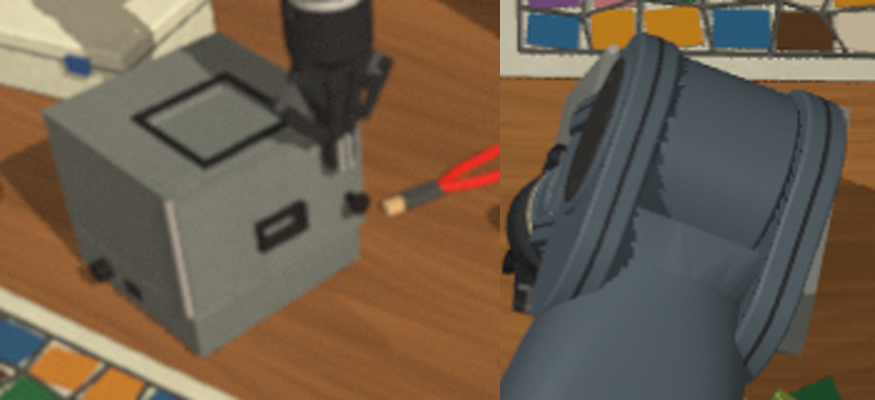

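The left half (scene) shows the door looking shut, or nearly so, with the fingers on its upper free edge and the slot at crop (282,226). The top view is blocked by the arm. I'll compare the door face with the fixed sill below it to decide.

Run:
```python
from plan import *
c=cam('scene'); P=cloud(c); d=P[...,:2]-slot; X=d@xv; Y=d@yV; z=P[...,2]
def fit(s,a,b,n):
    A,B=a[s],b[s]
    for _ in range(4):
        k=np.polyfit(A,B,1); e=B-np.polyval(k,A); g=abs(e)<max(3,2*e.std()); A,B=A[g],B[g]
    print(n,len(A),'slope',k[0].round(4),'at0',k[1].round(2),'std',e.std().round(2))
fit((abs(X)<25)&(abs(Y)<85)&(z>8)&(z<50),Y,X,'sill')
fit((abs(X)<25)&(Y>-40)&(Y<90)&(z>132)&(z<180),Y,X,'door up')
fit((abs(X)<25)&(Y>-75)&(Y<90)&(z>70)&(z<98),Y,X,'door low')
fit((abs(Y-100)<25)&(X>10)&(X<170)&(z>20)&(z<180),X,Y,'side +y')
for z0 in (20,40,80,150,170):
    s=(abs(X)<25)&(abs(Y-40)<30)&(abs(z-z0)<6); print(z0,np.median(X[s]))
```

```text
sill 725 slope 0.003 at0 -0.01 std 1.14
door up 900 slope 0.0566 at0 -5.12 std 1.16
door low 500 slope 0.0572 at0 -5.47 std 1.19
side +y 1757 slope 0.0037 at0 100.97 std 0.78
20 0.08251580835266698
40 0.06325963784212896
80 -3.1030432046596133
150 -2.9834672743903528
170 -2.869851483383097
```

The sill gives slope 0.003, which confirms the viewer pose. The door slope is 0.057, so it is still about 0.055 rad open, sitting on the catch. I'll push further, gently and squarely.

Emit:
move_arm(
  rows=[
    {"dx": -0.006, "dy": 0, "dz": 0, "wx": 0, "wy": 0, "wz": 0, "hand": 0},
    {"dx": -0.012, "dy": 0, "dz": 0, "wx": 0, "wy": 0, "wz": 0, "hand": 0},
    {"dx": -0.012, "dy": 0, "dz": 0, "wx": 0, "wy": 0, "wz": 0, "hand": 0},
  ],
)

```text
time_s: 7.0
tool_pos: [500.4, -115.4, 151.9]
eef_rot: [3.141, -0.005, 1.331]
wrist_force: [0.6, 7.2, 2.9]
grip_width: -0.2
finger_force: 3.6
```

It snapped in, and the TCP is now where the shut door predicts. I'll back off, raise and verify.

Emit:
move_arm(
  rows=[
    {"dx": 0.1, "dy": 0, "dz": 0, "wx": 0, "wy": 0, "wz": 0, "hand": 0},
    {"dx": 0.3, "dy": 0, "dz": 0, "wx": 0, "wy": 0, "wz": 0, "hand": 0},
    {"dx": 0.4, "dy": 0, "dz": -0.2, "wx": 0, "wy": 0, "wz": 0, "hand": 0.6},
    {"dx": 0.6, "dy": 0, "dz": -0.3, "wx": 0, "wy": 0, "wz": 0, "hand": 0.6},
    {"dx": 0.8, "dy": 0, "dz": -0.3, "wx": 0, "wy": 0, "wz": 0, "hand": 0.6},
    {"dx": 0.9, "dy": 0, "dz": -0.3, "wx": 0, "wy": 0, "wz": 0, "hand": 0.6},
    {"dx": 0.9, "dy": 0, "dz": -0.3, "wx": 0, "wy": 0, "wz": 0, "hand": 0.6},
  ],
)

```text
time_s: 7.88
tool_pos: [553.8, 101.8, 225.9]
eef_rot: [-3.141, 0.001, 1.332]
wrist_force: [-0.5, -0.9, 0.1]
grip_width: 51.4
finger_force: 0.0
```

Run:
```python
from plan import *
apply([-.012,0,0,0,0,0]);apply([.9,0,-.3,0,0,0])
import pickle
c=cam('scene'); P=cloud(c); d=P[...,:2]-slot; X=d@xv; Y=d@yV; z=P[...,2]
def fit(s,a,b,n):
    A,B=a[s],b[s]
    for _ in range(4):
        k=np.polyfit(A,B,1); e=B-np.polyval(k,A); g=abs(e)<max(3,2*e.std()); A,B=A[g],B[g]
    print(n,len(A),'slope',k[0].round(4),'at0',k[1].round(2),'std',e.std().round(2))
fit((abs(X)<25)&(abs(Y)<85)&(z>8)&(z<50),Y,X,'sill')
fit((abs(X)<25)&(Y>-90)&(Y<90)&(z>132)&(z<180),Y,X,'door up')
fit((abs(X)<25)&(Y>-75)&(Y<90)&(z>70)&(z<98),Y,X,'door low')
# slot lip: dark pixels on door near slot, on plane of lip front X=-9
g=c[0].max(2); m=((g<50)&(abs(Y)<40)&(abs(X+4)<14)&(abs(z-115)<25)).astype(np.uint8)
k=max(cv2.findContours(m,0,1)[0],key=cv2.contourArea).reshape(-1,2)
r,o=rays(c,k); n=np.r_[xv,0]; p0=np.r_[slot-9*xv,115]; q=o+r*(((p0-o)@n)/(r@n))[:,None]
y=(q[:,:2]-slot)@yV; print('lip y',y.min(),y.max(),'z',q[:,2].min(),q[:,2].max())
# frame in top
t=cam('top'); save(t,'t2.png'); pickle.dump(t,open('top2.pkl','wb')); pickle.dump(c,open('scene2.pkl','wb'))
# rack bars in top cloud: z~40 wood near strips
P=cloud(t); z=P[...,2]; ys=np.radians(-105.8); u=np.array([np.cos(ys),np.sin(ys)]); v=np.array([-u[1],u[0]])
D=P[...,:2]-[556.3,255.1]; A=D@u;B=D@v
for b in (-100,-39,-25,25):
    s=(abs(B-b)<8)&(abs(A)<130); h=[ (int(a),round(float(np.nanmedian(z[s&(abs(A-a)<4)])),0)) for a in range(-110,121,8) if (s&(abs(A-a)<4)).sum()>3]; print(b,h)
```

```text
cmd [ 500.  -117.9  151.3] [3.142 0.    1.329] meas [553.8 101.8 225.9] [-3.141e+00  1.000e-03  1.332e+00] t 7.875 j [ 0.06  0.15  0.2   1.62 -0.    1.87]
cmd [553.8 100.6 226.3] [3.142 0.    1.329] meas [553.8 101.8 225.9] [-3.141e+00  1.000e-03  1.332e+00] t 7.875 j [ 0.06  0.15  0.2   1.62 -0.    1.87]
sill 733 slope 0.0027 at0 0.01 std 1.11
door up 1168 slope 0.0021 at0 0.18 std 1.12
door low 472 slope 0.0048 at0 -0.04 std 1.2
lip y -21.514856423023584 31.175053693762834 z 104.73406695796575 134.89459337116364
-100 [(-110, -0.0), (-102, 1.0), (-94, 8.0), (-86, 47.0), (-78, 42.0), (-70, 43.0)]
-39 [(-110, -1.0)]
-25 []
25 [(106, 699.0), (114, 699.0)]
```

The door is now flush with the sill, so it is shut. Next I'll measure the rack bars from the first top picture, and look at the strip with the wrist camera.

Run:
```python
from plan import *
import pickle
t=pickle.load(open('top0.pkl','rb')); P=cloud(t); z=P[...,2]; ys=np.radians(-105.8); u=np.array([np.cos(ys),np.sin(ys)]); v=np.array([-u[1],u[0]])
D=P[...,:2]-[556.3,255.1]; A=D@u;B=D@v
for b in (-39,0,25):
    s=(abs(B-b)<6)&(abs(A)<145); print(b,[ (int(a),int(np.nanmedian(z[s&(abs(A-a)<3)]))) for a in range(-140,141,6) if (s&(abs(A-a)<3)).sum()>1])
g=np.array([556.3,255.1])-35*u
yaw=ys+np.pi; print('grasp',g,yaw)
for zz in(150,25): print(zz,rel(np.r_[g,zz],yaw))
w=cam('wrist'); save(w,'w0.png')
```

```text
-39 [(-140, 0), (-134, 0), (-128, 0), (-122, 0), (-116, 0), (-110, 0), (-104, 0), (-98, 0), (-92, 8), (-80, 40), (-74, 41), (-68, 49), (-62, 40), (-56, 17), (-50, 9), (-44, 7), (-38, 8), (-32, 9), (-26, 8), (-20, 8), (-14, 7), (-8, 8), (-2, 7), (4, 6), (10, 7), (16, 8), (22, 8), (28, 8), (34, 7), (40, 7), (46, 8), (52, 6), (58, 8), (64, 8), (70, 40), (76, 40), (82, 53), (88, 41), (94, 16), (100, 7), (106, 5), (112, 0), (118, 0), (124, 0), (130, 0), (136, 0)]
0 [(-128, 47), (-122, 48), (-116, 48), (-110, 48), (-104, 48), (-98, 48), (-92, 47), (-86, 47), (-80, 48), (-74, 47), (-68, 47), (-62, 47), (-56, 48), (-50, 48), (-44, 48), (-38, 48), (-32, 47), (-26, 47), (-20, 47), (-14, 48), (-8, 48), (-2, 47), (4, 48), (10, 48), (16, 47), (22, 47), (28, 48), (34, 48), (40, 48), (46, 47), (52, 48), (58, 48), (64, 48), (70, 48), (76, 48), (82, 49), (88, 49), (94, 48), (100, 48), (106, 48), (112, 48), (118, 48), (124, 48), (130, 2), (136, 0)]
25 [(-140, 0), (-134, 0), (-128, 0), (-122, 0), (-116, 0), (-110, 0), (-104, 0), (-98, -1), (-92, 8), (-80, 39), (-74, 40), (-68, 39), (-62, 40), (-56, 20), (-50, 7), (-44, 8), (-38, 8), (-32, 8), (-26, 8), (-20, 8), (-14, 9), (-8, 7), (-2, 8), (4, 7), (10, 7), (16, 6), (22, 8), (28, 8), (34, 7), (40, 8), (46, 7), (52, 8), (58, 7), (64, 9), (70, 39), (76, 39), (82, 40), (88, 40), (94, 19), (100, 8), (106, 4), (112, 0), (118, 0), (124, 0), (130, 0), (136, 1)]
grasp [565.82980865 288.77762977] 1.2950343049797925
150 [0.743, -0.133, 0.305, -0.0, 0.0, 0.044]
25 [0.743, -0.133, 0.805, -0.0, 0.0, 0.044]
```

View pics/w0.png

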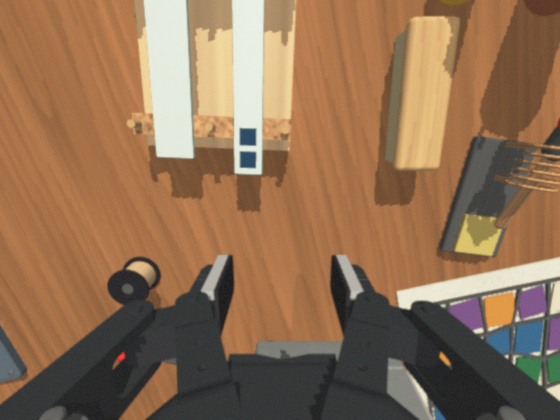

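The wrist view shows the fingers at (220,280) and (345,280), and the test strip at (248,90) with chips at (248,136) and (248,160). The space between the bars runs from -59 to +67 mm about the strip centre. I'll move over the grasp point at -36 mm.

Emit:
move_arm(
  rows=[
    {"dx": 0.2, "dy": -0.04, "dz": 0, "wx": 0, "wy": 0, "wz": 0.04, "hand": 0.6},
    {"dx": 0.4, "dy": -0.08, "dz": 0.1, "wx": 0, "wy": 0, "wz": 0.044, "hand": 0.6},
    {"dx": 0.6, "dy": -0.12, "dz": 0.2, "wx": 0, "wy": 0, "wz": 0.044, "hand": 0.6},
    {"dx": 0.747, "dy": -0.133, "dz": 0.3, "wx": 0, "wy": 0, "wz": 0.044, "hand": 0.6},
    {"dx": 0.747, "dy": -0.133, "dz": 0.3, "wx": 0, "wy": 0, "wz": 0.044, "hand": 0.6},
    {"dx": 0.747, "dy": -0.133, "dz": 0.3, "wx": 0, "wy": 0, "wz": 0.044, "hand": 0.6},
  ],
)

```text
time_s: 8.78
tool_pos: [566.3, 288.4, 151.6]
eef_rot: [3.141, 0.001, 1.294]
wrist_force: [-0.4, -0.2, 0.2]
grip_width: 51.3
finger_force: 0.0
```

Run:
```python
from plan import *
apply([.747,-.133,.3,0,0,.044])
w=cam('wrist'); save(w,'w1.png'); img=w[0].astype(int)
m=((img.min(2)>135)&(np.ptp(img,axis=2)<35)).astype(np.uint8)
# edges of strip in tool frame, plane z=48
P=cloud(w); pts=np.argwhere((m>0)&(abs(P[...,2]-47)<8)); X=onplane(w,pts[:,::-1],48)
s=arm.get_state(); T=R.from_euler('xyz',s['eef_rot']).as_matrix(); q=(X-s['tool_pos'])@T
for a in range(-120,121,20):
    b=q[(abs(q[:,0]-a)<5)&(abs(q[:,1])<35),1]
    if len(b)>20: print(a,b.min().round(1),b.max().round(1),((b.min()+b.max())/2).round(1))
```

```text
cmd [566.2 289.8 151.3] [3.142 0.    1.295] meas [566.3 288.4 151.6] [3.141e+00 1.000e-03 1.294e+00] t 8.775 j [ 0.37  0.34  0.27  1.51 -0.    2.21]
-120 -15.3 13.7 -0.8
-100 -15.0 13.5 -0.8
-80 -15.6 13.2 -1.2
-60 -15.3 12.9 -1.2
-40 -15.9 13.5 -1.2
-20 -15.6 13.2 -1.2
0 -15.3 13.7 -0.8
20 -15.8 13.5 -1.2
40 -15.5 13.1 -1.2
60 -15.9 13.5 -1.2
80 -15.5 13.3 -1.1
```

View pics/w1.png

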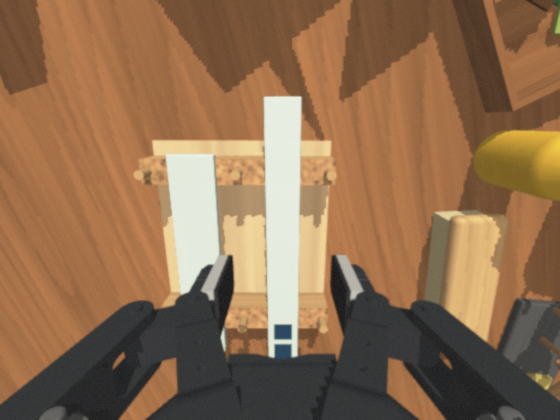

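The strip lies parallel to the tool x axis, about 1 mm off centre, with the chips at (283,342). Descend and grip.

Emit:
move_arm(
  force=50,
  rows=[
    {"dx": 0, "dy": -0.004, "dz": 0.15, "wx": 0, "wy": 0, "wz": 0, "hand": 0.6},
    {"dx": 0, "dy": -0.004, "dz": 0.35, "wx": 0, "wy": 0, "wz": 0, "hand": 0.6},
    {"dx": 0, "dy": -0.004, "dz": 0.45, "wx": 0, "wy": 0, "wz": 0, "hand": 0.6},
    {"dx": 0, "dy": -0.004, "dz": 0.51, "wx": 0, "wy": 0, "wz": 0, "hand": 0.6},
    {"dx": 0, "dy": -0.004, "dz": 0.51, "wx": 0, "wy": 0, "wz": 0, "hand": 0.6},
    {"dx": 0, "dy": -0.004, "dz": 0.51, "wx": 0, "wy": 0, "wz": 0, "hand": 0.6},
    {"dx": 0, "dy": -0.004, "dz": 0.51, "wx": 0, "wy": 0, "wz": 0, "hand": 0.3},
    {"dx": 0, "dy": -0.004, "dz": 0.51, "wx": 0, "wy": 0, "wz": 0, "hand": 0.2},
    {"dx": 0, "dy": -0.004, "dz": 0.51, "wx": 0, "wy": 0, "wz": 0, "hand": 0.2},
    {"dx": 0, "dy": -0.004, "dz": 0.51, "wx": 0, "wy": 0, "wz": 0, "hand": 0.2},
    {"dx": 0, "dy": -0.004, "dz": 0.51, "wx": 0, "wy": 0, "wz": 0, "hand": 0.2},
  ],
)

```text
time_s: 10.2
tool_pos: [566.6, 290.7, 26.0]
eef_rot: [3.138, -0.002, 1.295]
wrist_force: [-0.2, -0.9, 6.3]
grip_width: 29.0
finger_force: 49.9
```

Emit:
move_arm(
  rows=[
    {"dx": 0, "dy": 0, "dz": -0.03, "wx": 0, "wy": 0, "wz": 0, "hand": 0.2},
    {"dx": 0, "dy": 0, "dz": -0.07, "wx": 0, "wy": 0, "wz": 0, "hand": 0.2},
    {"dx": 0, "dy": 0, "dz": -0.13, "wx": 0, "wy": 0, "wz": 0, "hand": 0.2},
    {"dx": 0, "dy": 0, "dz": -0.2, "wx": 0, "wy": 0, "wz": 0, "hand": 0.2},
    {"dx": 0, "dy": 0, "dz": -0.26, "wx": 0, "wy": 0, "wz": 0, "hand": 0.2},
    {"dx": 0, "dy": 0, "dz": -0.31, "wx": 0, "wy": 0, "wz": 0, "hand": 0.2},
    {"dx": 0, "dy": 0, "dz": -0.31, "wx": 0, "wy": 0, "wz": 0, "hand": 0.2},
    {"dx": 0, "dy": 0, "dz": -0.31, "wx": 0, "wy": 0, "wz": 0, "hand": 0.2},
  ],
)

```text
time_s: 11.2
tool_pos: [564.8, 290.1, 100.8]
eef_rot: [-3.141, 0.001, 1.295]
wrist_force: [-0.7, 0.3, -2.0]
grip_width: 28.8
finger_force: 49.4
```

```bash
cat > strip.py <<'E'
from plan import *
def measure(tag,use=('top','scene')):
    s=arm.get_state(); T=R.from_euler('xyz',s['eef_rot']).as_matrix(); tp=s['tool_pos']; out={}
    for n in use:
        c=cam(n); save(c,f'{n}_{tag}.png'); P=cloud(c); q=(P-tp)@T   # tool frame
        img=c[0].astype(int)
        pale=(img.min(2)>120)&(np.ptp(img,axis=2)<40); chip=(img[...,2]>img[...,0]+20)
        near=(abs(q[...,1])<30)&(abs(q[...,0])<220)&(abs(q[...,2]+22)<30)
        k=near&(pale|chip); z=P[k]; a=q[k]
        # plane fit on top surface: tool z vs tool x
        g=np.ones(len(a),bool)
        for _ in range(5):
            A=np.c_[a[:,0],a[:,1],np.ones(len(a))]; co=np.linalg.lstsq(A[g],a[g,2],rcond=None)[0]; e=a[:,2]-A@co; g=abs(e)<2.5
        print(n,'top plane tool z = %.4f x + %.4f y + %.2f'%tuple(co),g.sum(),'x range',np.percentile(a[g,0],[0.3,99.7]).round(1),'world z',P[k][g][:,2].mean().round(1))
        if n!='wrist':
          mm=(near&chip).astype(np.uint8); ks=[x for x in cv2.findContours(mm,0,1)[0] if cv2.contourArea(x)>15]
          for x in ks:
            M=cv2.moments(x); px=[[M['m10']/M['m00'],M['m01']/M['m00']]]; r,o=rays(c,px); r=r@T; o=(o-tp)@T
            # intersect with plane z=co0 x+co1 y+co2
            nn=np.r_[-co[0],-co[1],1]; t=(co[2]-o@nn)/(r@nn); print('  chip tool',(o+r[0]*t[0]).round(1),'area',M['m00'])
E
python3 - <<'E'
from strip import *
apply([0,-.004,.51,0,0,0]); apply([0,0,-.31,0,0,0])
print(arm.get_state()['wrist_force'],arm.get_state()['grip_width'])
measure('g',('top','scene','wrist'))
E
```

```text
cmd [565.2 290.1  23.8] [3.142 0.    1.295] meas [564.8 290.1 100.8] [-3.141e+00  1.000e-03  1.295e+00] t 11.2 j [ 0.37  0.34  0.18  1.41 -0.    2.22]
cmd [565.2 290.1 101.3] [3.142 0.    1.295] meas [564.8 290.1 100.8] [-3.141e+00  1.000e-03  1.295e+00] t 11.2 j [ 0.37  0.34  0.18  1.41 -0.    2.22]
[-0.66355594  0.25492987 -1.96281607] 28.800538490488005
top top plane tool z = 0.0017 x + -0.0038 y + -21.84 969 x range [-166.6   -0.5] world z 122.8
  chip tool [-1.501e+02  1.000e-01 -2.210e+01] area 40.5
  chip tool [-1.259e+02  1.000e-01 -2.210e+01] area 42.0
scene top plane tool z = -0.0066 x + 0.0020 y + -20.55 1120 x range [-166.2   92.3] world z 121.2
wrist top plane tool z = -0.0011 x + 0.0044 y + -20.41 19302 x range [-37.7  92.2] world z 121.2
```

The strip is held level, with its chips at tool x = -138, y = 0, and its mid-plane about 16.5 mm above the TCP. Now I'll line it up in front of the slot.

Run:
```python
from plan import *
print(slot, slot-205*xv); print(rel(np.r_[slot-205*xv,98.5],1.328))
```

```text
[ 557.67440895 -139.67833185] [606.57376775  59.40419553]
[-0.843, 0.411, 0.011, -0.0, 0.0, -0.042]
```

Emit:
move_arm(
  rows=[
    {"dx": -0.1, "dy": 0.05, "dz": 0, "wx": 0, "wy": 0, "wz": 0, "hand": 0.2},
    {"dx": -0.22, "dy": 0.12, "dz": 0, "wx": 0, "wy": 0, "wz": -0.01, "hand": 0.2},
    {"dx": -0.36, "dy": 0.19, "dz": 0, "wx": 0, "wy": 0, "wz": -0.02, "hand": 0.2},
    {"dx": -0.5, "dy": 0.25, "dz": 0, "wx": 0, "wy": 0, "wz": -0.03, "hand": 0.2},
    {"dx": -0.64, "dy": 0.32, "dz": 0, "wx": 0, "wy": 0, "wz": -0.04, "hand": 0.2},
    {"dx": -0.75, "dy": 0.37, "dz": 0.005, "wx": 0, "wy": 0, "wz": -0.042, "hand": 0.2},
    {"dx": -0.81, "dy": 0.4, "dz": 0.01, "wx": 0, "wy": 0, "wz": -0.042, "hand": 0.2},
    {"dx": -0.843, "dy": 0.411, "dz": 0.011, "wx": 0, "wy": 0, "wz": -0.042, "hand": 0.2},
    {"dx": -0.843, "dy": 0.411, "dz": 0.011, "wx": 0, "wy": 0, "wz": -0.042, "hand": 0.2},
    {"dx": -0.843, "dy": 0.411, "dz": 0.011, "wx": 0, "wy": 0, "wz": -0.042, "hand": 0.2},
    {"dx": -0.843, "dy": 0.411, "dz": 0.011, "wx": 0, "wy": 0, "wz": -0.042, "hand": 0.2},
  ],
)

```text
time_s: 12.72
tool_pos: [606.5, 60.4, 98.7]
eef_rot: [3.142, -0.0, 1.329]
wrist_force: [-0.0, -0.4, -0.9]
grip_width: 29.1
finger_force: 49.5
```

Run:
```python
from strip import *
apply([-.843,.411,.011,0,0,-.042])
measure('p',('top','scene'))
a=cv2.imread('pics/scene_p.png')[110:270,110:360]; b=cv2.imread('pics/top_p.png')[140:260,240:430]
a=cv2.resize(a,None,fx=3,fy=3,interpolation=2); 
cv2.imwrite('pics/ap.png',a)
cv2.imwrite('pics/bp.png',cv2.resize(b,None,fx=4,fy=4,interpolation=2))
```

```text
cmd [606.6  59.3  98.6] [3.142 0.    1.328] meas [606.5  60.4  98.7] [ 3.142 -0.     1.329] t 12.725 j [-0.01  0.28  0.09  1.39  0.    1.8 ]
top top plane tool z = 0.0016 x + 0.0039 y + -21.68 693 x range [-166.2  -40.4] world z 120.5
  chip tool [-150.6    0.5  -21.9] area 39.0
  chip tool [-126.5    0.4  -21.9] area 40.0
scene top plane tool z = -0.0023 x + 0.0037 y + -20.10 844 x range [-165.1   92.1] world z 118.7
```

View pics/ap.png

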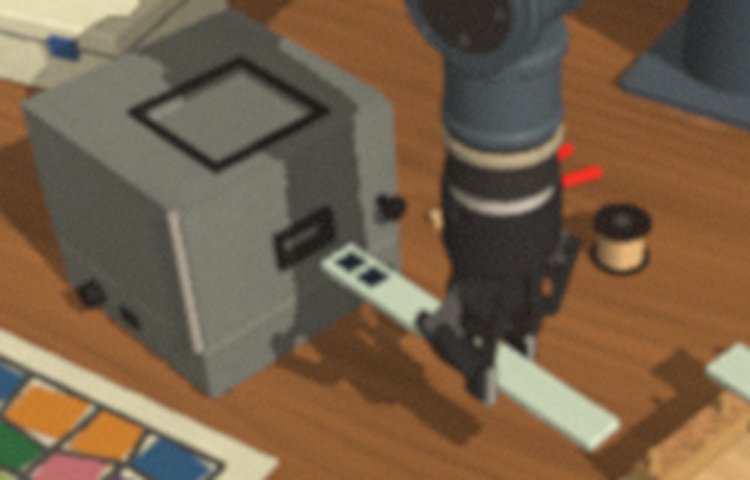

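View pics/bp.png

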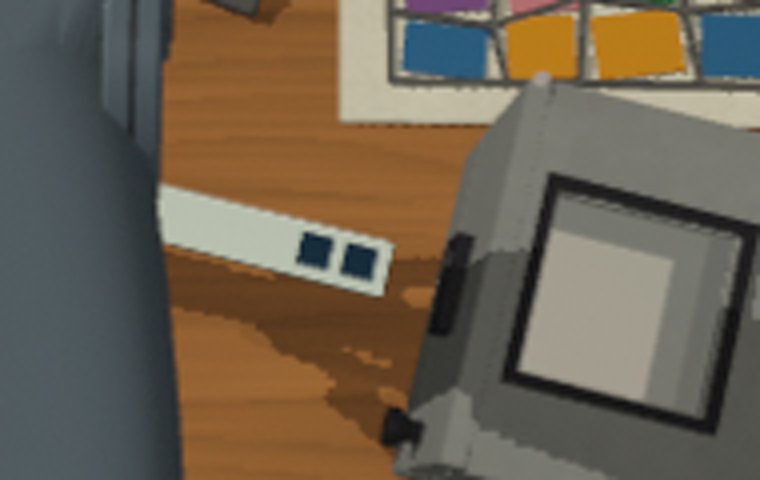

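Scene: lip at crop (305,238), strip tip at (340,255). Top: lip at crop (452,285), strip tip at (388,270) with its axis pointing at the lip. I'll now measure the lip and strip in both cameras so the errors cancel.

```bash
cat > lip.py <<'E'
from plan import *
def proj(c,k,X0):
    r,o=rays(c,k); n=np.r_[xv,0]; p0=np.r_[slot+X0*xv,115]; q=o+r*(((p0-o)@n)/(r@n))[:,None]
    return (q[:,:2]-slot)@yV,q[:,2]
def sub(c,roi,thr,up=8):
    x0,y0,x1,y1=roi; g=cv2.resize(c[0][y0:y1,x0:x1].max(2).astype(np.float32),None,fx=up,fy=up,interpolation=cv2.INTER_LINEAR)
    m=(g<thr).astype(np.uint8); k=max(cv2.findContours(m,0,1)[0],key=cv2.contourArea).reshape(-1,2).astype(float)
    return (k+.5)/up-.5+[x0,y0]
for n,roi in(('scene',(198,174,226,204)),('top',(342,194,362,228))):
    c=cam(n)
    for thr in (45,60):
        k=sub(c,roi,thr); 
        y,z=proj(c,k,-9); print(n,thr,'px',k.min(0).round(1),k.max(0).round(1),'lip y',np.percentile(y,[0,3,97,100]).round(1),'z',np.percentile(z,[0,3,97,100]).round(1))
        if n=='scene':
            # bottom & top edge at centre |y|<8 ; left/right edges at |z-115|<5
            s=abs(y-0)<10; print('   z edges outer',z[s].min().round(1),z[s].max().round(1)); s=abs(z-115)<5; print('   y edges',np.sort(y[s])[[0,3,-4,-1]].round(1))
    # strip edges: pale mask on plane of its top
    img=c[0].astype(int); pale=((img.min(2)>120)&(np.ptp(img,axis=2)<40))|(img[...,2]>img[...,0]+20)
    vv,uu=np.nonzero(pale); zt=119.3
    q=onplane(c,np.c_[uu,vv],zt); X=(q[:,:2]-slot)@xv; Y=(q[:,:2]-slot)@yV
    for a in range(-165,-35,8):
        b=Y[(abs(X-a)<4)&(abs(Y)<26)]
        if len(b)>8: print('  ',a,np.percentile(b,[2,98]).round(1),b.mean().round(2),end=';')
    print(' tip X',np.percentile(X[(abs(Y)<10)&(X<-20)&(X>-120)],[99.5]))
E
python3 lip.py
```

```text
scene 45 px [201.9 178.9] [220.8 198.2] lip y [-22.5 -22.   30.2  30.4] z [101.9 102.3 136.5 136.7]
   z edges outer 102.0 136.7
   y edges [-22.5 -22.4  30.2  30.4]
scene 60 px [201.3 178.2] [221.8 198.9] lip y [-25.2 -24.9  31.9  32.1] z [ 98.8  99.1 139.4 139.9]
   z edges outer 98.8 139.9
   y edges [-25.2 -25.1  31.8  31.9]
   -133 [-13.3  17.3] 1.69;   -125 [-14.6  16.5] 1.26;   -117 [-13.1  16. ] 1.68;   -109 [-13.1  16.7] 1.82;   -101 [-13.9  16.8] 2.02;   -93 [-14.1  16.2] 1.18;   -85 [-14.8  17.2] 1.52;   -77 [-15.   17.4] 2.59;   -69 [-15.6  17.4] 1.74;   -61 [-15.3  17.2] 1.67;   -53 [-15.   17.8] 2.61;   -45 [-13.4  17.1] 3.13;   -37 [-14.2  10.4] -2.55; tip X [-37.97018715]
top 45 px [346.4 198.4] [357.3 223.8] lip y [-36.4 -35.8  23.9  24.7] z [ 99.7 101.2 199.1 201.6]
top 60 px [345.2 197.9] [360.3 227.4] lip y [-49.6 -47.8  25.1  25.8] z [ 92.6  94.1 238.7 239.7]
   -165 [-7.2 13. ] 4.63;   -157 [-15.2  13.1] -0.16;   -149 [-15.2  13.1] -1.22;   -141 [-15.1  13.2] -0.86;   -133 [-14.6  13.2] -1.1;   -125 [-15.1  12.7] -0.8;   -117 [-15.   13.3] -1.08;   -109 [-14.4  13.4] -0.5;   -101 [-14.9  12.8] -0.96;   -93 [-14.9  13.4] -0.93;   -85 [-14.9  13.5] -0.34;   -77 [-14.8  13. ] -0.34;   -69 [-14.8  13. ] -1.02;   -61 [-14.7  13.1] -0.41;   -53 [-14.7  13.1] -0.11;   -45 [-14.6  13.1] -0.83;   -37 [-13.5  12. ] -0.89; tip X [-39.37958712]
```

By my estimate the slot centre and the strip agree to about 0.5 mm. I'll ease in slowly while watching the forces.

Emit:
move_arm(
  rows=[
    {"dx": -0.03, "dy": 0.002, "dz": 0, "wx": 0, "wy": 0, "wz": 0, "hand": 0.2},
    {"dx": -0.06, "dy": 0.002, "dz": 0, "wx": 0, "wy": 0, "wz": 0, "hand": 0.2},
    {"dx": -0.09, "dy": 0.002, "dz": 0, "wx": 0, "wy": 0, "wz": 0, "hand": 0.2},
    {"dx": -0.11, "dy": 0.002, "dz": 0, "wx": 0, "wy": 0, "wz": 0, "hand": 0.2},
    {"dx": -0.125, "dy": 0.002, "dz": 0, "wx": 0, "wy": 0, "wz": 0, "hand": 0.2},
    {"dx": -0.14, "dy": 0.002, "dz": 0, "wx": 0, "wy": 0, "wz": 0, "hand": 0.2},
    {"dx": -0.15, "dy": 0.002, "dz": 0, "wx": 0, "wy": 0, "wz": 0, "hand": 0.2},
    {"dx": -0.15, "dy": 0.002, "dz": 0, "wx": 0, "wy": 0, "wz": 0, "hand": 0.2},
  ],
)

```text
time_s: 13.92
tool_pos: [598.0, 22.8, 98.6]
eef_rot: [-3.142, -0.0, 1.328]
wrist_force: [0.5, 1.3, -1.2]
grip_width: 28.7
finger_force: 49.5
```

Emit:
move_arm(
  rows=[
    {"dx": -0.01, "dy": 0, "dz": 0, "wx": 0, "wy": 0, "wz": 0, "hand": 0.2},
    {"dx": -0.02, "dy": 0, "dz": 0, "wx": 0, "wy": 0, "wz": 0, "hand": 0.2},
    {"dx": -0.03, "dy": 0, "dz": 0, "wx": 0, "wy": 0, "wz": 0, "hand": 0.2},
    {"dx": -0.03, "dy": 0, "dz": 0, "wx": 0, "wy": 0, "wz": 0, "hand": 0.2},
  ],
)

```text
time_s: 14.42
tool_pos: [596.2, 15.4, 98.6]
eef_rot: [3.142, 0.0, 1.328]
wrist_force: [0.5, -0.5, -1.3]
grip_width: 29.0
finger_force: 49.4
```

Run:
```python
from strip import *
apply([-.15,.002,0,0,0,0]); apply([-.03,0,0,0,0,0]); s=arm.get_state(); Q=load()[1]
print('tool f',(Q.T@s['wrist_force']).round(1),'tq',(Q.T@s['torque']).round(2)); measure('i1',('top','scene'))
```

```text
cmd [598.1  22.8  98.6] [3.142 0.    1.328] meas [596.2  15.4  98.6] [3.142 0.    1.328] t 14.425 j [-0.09  0.24  0.05  1.38 -0.    1.73]
cmd [596.3  15.5  98.6] [3.142 0.    1.328] meas [596.2  15.4  98.6] [3.142 0.    1.328] t 14.425 j [-0.09  0.24  0.05  1.38 -0.    1.73]
tool f [-0.4  0.6  1.3] tq [ 0.02  0.07 -0.04]
top top plane tool z = -0.0012 x + 0.0042 y + -21.74 425 x range [-151.4   90.9] world z 120.2
  chip tool [-147.2    0.4  -21.6] area 21.0
  chip tool [-126.6    0.3  -21.6] area 38.0
scene top plane tool z = -0.0041 x + 0.0066 y + -19.93 749 x range [-153.6   92.6] world z 118.5
```

The tip is inside the slot with no contact force. Continue in stages.

Emit:
move_arm(
  rows=[
    {"dx": -0.015, "dy": 0, "dz": 0, "wx": 0, "wy": 0, "wz": 0, "hand": 0.2},
    {"dx": -0.03, "dy": 0, "dz": 0, "wx": 0, "wy": 0, "wz": 0, "hand": 0.2},
    {"dx": -0.045, "dy": 0, "dz": 0, "wx": 0, "wy": 0, "wz": 0, "hand": 0.2},
    {"dx": -0.06, "dy": 0, "dz": 0, "wx": 0, "wy": 0, "wz": 0, "hand": 0.2},
    {"dx": -0.075, "dy": 0, "dz": 0, "wx": 0, "wy": 0, "wz": 0, "hand": 0.2},
    {"dx": -0.09, "dy": 0, "dz": 0, "wx": 0, "wy": 0, "wz": 0, "hand": 0.2},
    {"dx": -0.1, "dy": 0, "dz": 0, "wx": 0, "wy": 0, "wz": 0, "hand": 0.2},
    {"dx": -0.1, "dy": 0, "dz": 0, "wx": 0, "wy": 0, "wz": 0, "hand": 0.2},
  ],
)

```text
time_s: 15.52
tool_pos: [590.1, -8.9, 98.5]
eef_rot: [-3.142, 0.0, 1.328]
wrist_force: [-0.2, 0.0, -2.5]
grip_width: 29.0
finger_force: 49.4
```

Run:
```python
from plan import *
apply([-.1,0,0,0,0,0]); Q=load()[1]
for i in range(3):
    s=arm.get_state(); print('tool f',(Q.T@s['wrist_force']).round(1),'tq',(Q.T@s['torque']).round(2))
p=load()[0]; print('X',(p[:2]-slot)@xv,'Y',(p[:2]-slot)@yV)
```

```text
cmd [590.3  -8.7  98.6] [3.142 0.    1.328] meas [590.1  -8.9  98.5] [-3.142  0.     1.328] t 15.525 j [-0.13  0.23  0.03  1.38 -0.    1.69]
tool f [-0.  -0.2  2.5] tq [-0.04  0.08  0.01]
tool f [-0.  -0.2  2.5] tq [-0.04  0.08  0.01]
tool f [-0.  -0.2  2.5] tq [-0.04  0.08  0.01]
X -134.9401581655572 Y 0.4099149045326921
```

Emit:
move_arm(
  rows=[
    {"dx": -0.015, "dy": 0, "dz": 0, "wx": 0, "wy": 0, "wz": 0, "hand": 0.2},
    {"dx": -0.03, "dy": 0, "dz": 0, "wx": 0, "wy": 0, "wz": 0, "hand": 0.2},
    {"dx": -0.045, "dy": 0, "dz": 0, "wx": 0, "wy": 0, "wz": 0, "hand": 0.2},
    {"dx": -0.06, "dy": 0, "dz": 0, "wx": 0, "wy": 0, "wz": 0, "hand": 0.2},
    {"dx": -0.075, "dy": 0, "dz": 0, "wx": 0, "wy": 0, "wz": 0, "hand": 0.2},
    {"dx": -0.09, "dy": 0, "dz": 0, "wx": 0, "wy": 0, "wz": 0, "hand": 0.2},
    {"dx": -0.105, "dy": 0, "dz": 0, "wx": 0, "wy": 0, "wz": 0, "hand": 0.2},
    {"dx": -0.12, "dy": 0, "dz": 0, "wx": 0, "wy": 0, "wz": 0, "hand": 0.2},
    {"dx": -0.135, "dy": 0, "dz": 0, "wx": 0, "wy": 0, "wz": 0, "hand": 0.2},
    {"dx": -0.15, "dy": 0, "dz": 0, "wx": 0, "wy": 0, "wz": 0, "hand": 0.2},
    {"dx": -0.15, "dy": 0, "dz": 0, "wx": 0, "wy": 0, "wz": 0, "hand": 0.2},
  ],
)

```text
time_s: 16.9
tool_pos: [581.1, -45.5, 98.5]
eef_rot: [-3.142, 0.0, 1.327]
wrist_force: [0.2, -0.0, -1.6]
grip_width: 29.0
finger_force: 49.4
```

Emit:
move_arm(
  rows=[
    {"dx": -0.015, "dy": 0, "dz": 0, "wx": 0, "wy": 0, "wz": 0, "hand": 0.2},
    {"dx": -0.03, "dy": 0, "dz": 0, "wx": 0, "wy": 0, "wz": 0, "hand": 0.2},
    {"dx": -0.045, "dy": 0, "dz": 0, "wx": 0, "wy": 0, "wz": 0, "hand": 0.2},
    {"dx": -0.06, "dy": 0, "dz": 0, "wx": 0, "wy": 0, "wz": 0, "hand": 0.2},
    {"dx": -0.075, "dy": 0, "dz": 0, "wx": 0, "wy": 0, "wz": 0, "hand": 0.2},
    {"dx": -0.09, "dy": 0, "dz": 0, "wx": 0, "wy": 0, "wz": 0, "hand": 0.2},
    {"dx": -0.105, "dy": 0, "dz": 0, "wx": 0, "wy": 0, "wz": 0, "hand": 0.2},
    {"dx": -0.115, "dy": 0, "dz": 0, "wx": 0, "wy": 0, "wz": 0, "hand": 0.2},
    {"dx": -0.12, "dy": 0, "dz": 0, "wx": 0, "wy": 0, "wz": 0, "hand": 0.2},
    {"dx": -0.12, "dy": 0, "dz": 0, "wx": 0, "wy": 0, "wz": 0, "hand": 0.2},
    {"dx": -0.12, "dy": 0, "dz": 0, "wx": 0, "wy": 0, "wz": 0, "hand": 0.2},
  ],
)

```text
time_s: 18.27
tool_pos: [573.8, -74.4, 98.5]
eef_rot: [-3.141, 0.001, 1.328]
wrist_force: [-0.0, -1.1, -2.5]
grip_width: 28.8
finger_force: 49.4
```

Run:
```python
from plan import *
apply([-.15,0,0,0,0,0]);apply([-.12,0,0,0,0,0]); Q=load()[1]
s=arm.get_state(); print('tool f',(Q.T@s['wrist_force']).round(1),'tq',(Q.T@s['torque']).round(2))
p=load()[0]; print('X',(p[:2]-slot)@xv,'Y',(p[:2]-slot)@yV)
t=cam('top'); c=cam('scene'); save(t,'tf.png')
# chips vs frame in top and scene, viewer coordinates from focus
for n,k in(('top',t),('scene',c)):
    img=k[0].astype(int); v,u=np.nonzero((img[...,2]>img[...,0]+12)&(img.max(2)<130))
    q=onplane(k,np.c_[u,v],119); X=(q[:,:2]-focus)@xv; Y=(q[:,:2]-focus)@yV
    s=(abs(X)<40)&(abs(Y)<25); print(n,'chips n',s.sum(), 'meanX',X[s].mean() if s.any() else 0,'meanY',Y[s].mean() if s.any() else 0, np.percentile(X[s],[2,98]) if s.any() else 0)
a=cv2.resize(t[0][160:260,330:450],None,fx=3.3,fy=3.3,interpolation=2); b=cv2.resize(c[0][105:230,110:260],None,fx=2.64,fy=2.64,interpolation=2)
cv2.imwrite('pics/fin.png',np.hstack([a,b])[:,:,::-1])
```

```text
cmd [581.2 -45.1  98.6] [3.142 0.    1.328] meas [573.8 -74.4  98.5] [-3.141e+00  1.000e-03  1.328e+00] t 18.275 j [-0.24  0.2  -0.    1.37 -0.    1.57]
cmd [574.  -74.2  98.6] [3.142 0.    1.328] meas [573.8 -74.4  98.5] [-3.141e+00  1.000e-03  1.328e+00] t 18.275 j [-0.24  0.2  -0.    1.37 -0.    1.57]
tool f [-1.1  0.2  2.5] tq [0.   0.01 0.03]
X -67.44032422036359 Y 0.26019058690846797
top chips n 180 meanX -19.970986258544613 meanY -1.860513452684942 [-39.55534345  17.18325902]
scene chips n 0 meanX 0 meanY 0 0
```

View pics/fin.png

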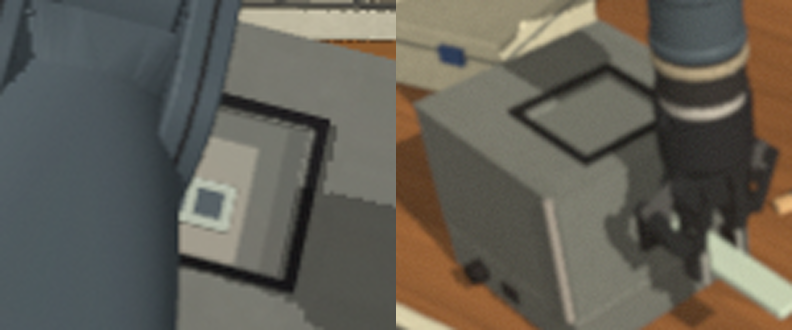

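Top view: the window with the outer chip at crop (208,203) and the strip end at crop (233,207). The arm hides the inner chip. I'll compute the chip position relative to the focus.

Run:
```python
from plan import *
t=cam('top'); img=t[0].astype(int)
print(img[221,384:404].tolist())
x0,y0,x1,y1=384,212,406,232
g=cv2.resize(t[0][y0:y1,x0:x1],None,fx=8,fy=8,interpolation=1).astype(int)
m=((g[...,2]>g[...,0]+5)&(g.max(2)<140)).astype(np.uint8)
k=max(cv2.findContours(m,0,1)[0],key=cv2.contourArea); M=cv2.moments(k); px=[[(M['m10']/M['m00']+.5)/8-.5+x0,(M['m01']/M['m00']+.5)/8-.5+y0]]
q=onplane(t,px,119)[0,:2]-focus; print(px,cv2.contourArea(k)/64,'outer chip X',q@xv,'Y',q@yV)
m2=(g.min(2)>185).astype(np.uint8); v,u=np.nonzero(m2|m); Q=onplane(t,np.c_[(u+.5)/8-.5+x0,(v+.5)/8-.5+y0],119)[:,:2]-focus
print('end X',np.percentile(Q@xv,[95,99,100]),'Y',np.percentile(Q@yV,[1,99]))
```

```text
[[62, 70, 74], [108, 115, 113], [159, 166, 153], [182, 188, 173], [156, 164, 151], [102, 110, 109], [88, 97, 101], [86, 96, 100], [88, 96, 102], [88, 97, 101], [87, 97, 101], [88, 97, 101], [87, 97, 101], [137, 145, 137], [172, 180, 166], [182, 189, 174], [160, 164, 149], [151, 146, 132], [161, 156, 142], [161, 156, 141]]
[[392.76032254930533, 221.08565894297095]] 53.609375 outer chip X 11.59497890410145 Y -0.006276471078499713
end X [18.2183412  19.27651212 19.70583773] Y [-7.84289016 16.16871109]
```

The outer chip is at X = 11.6 mm (ideal 12), Y = 0. I'll nudge in 0.75 mm, let it settle, check the door and hand in.

Emit:
move_arm(
  rows=[
    {"dx": -0.003, "dy": 0, "dz": 0, "wx": 0, "wy": 0, "wz": 0, "hand": 0.2},
    {"dx": -0.003, "dy": 0, "dz": 0, "wx": 0, "wy": 0, "wz": 0, "hand": 0.2},
    {"dx": -0.003, "dy": 0, "dz": 0, "wx": 0, "wy": 0, "wz": 0, "hand": 0.2},
    {"dx": -0.003, "dy": 0, "dz": 0, "wx": 0, "wy": 0, "wz": 0, "hand": 0.2},
    {"dx": -0.003, "dy": 0, "dz": 0, "wx": 0, "wy": 0, "wz": 0, "hand": 0.2},
    {"dx": -0.003, "dy": 0, "dz": 0, "wx": 0, "wy": 0, "wz": 0, "hand": 0.2},
  ],
)

```text
time_s: 19.18
tool_pos: [573.8, -74.9, 98.6]
eef_rot: [3.142, -0.0, 1.328]
wrist_force: [-0.1, 0.1, -2.0]
grip_width: 28.9
finger_force: 49.4
```

Run:
```python
from plan import *
apply([-.003,0,0,0,0,0]); s=arm.get_state(); print(s['wrist_force'],s['grip_width'],abs(s['qvel']).max())
c=cam('scene'); P=cloud(c); d=P[...,:2]-slot; X=d@xv; Y=d@yV; z=P[...,2]
m=(abs(X)<12)&(Y>20)&(Y<92)&(z>70)&(z<180); k=np.polyfit(Y[m],X[m],1); print('door',k,m.sum())
ok=abs(k[0])<.02 and s['grip_width']>25
print(ok, job_done() if ok else 'no')
```

```text
cmd [573.8 -75.   98.6] [3.142 0.    1.328] meas [573.8 -74.9  98.6] [ 3.142 -0.     1.328] t 19.175 j [-0.25  0.2  -0.    1.37  0.    1.57]
[-0.10814328  0.13958903 -1.96492583] 28.920868039940718 0.0014013708183767113
door [ 0.02090096 -1.15858688] 1100
False no
```

Run:
```python
from plan import *
c=cam('scene'); P=cloud(c); d=P[...,:2]-slot; X=d@xv; Y=d@yV; z=P[...,2]
def fit(s,n):
    A,B=Y[s],X[s]
    for _ in range(5):
        k=np.polyfit(A,B,1); e=B-np.polyval(k,A); g=abs(e)<max(2.5,2*e.std()); A,B=A[g],B[g]
    print(n,len(A),k.round(4))
fit((abs(X)<25)&(abs(Y)<85)&(z>8)&(z<50),'sill')
fit((abs(X)<12)&(Y>28)&(Y<90)&(z>132)&(z<180),'door up'); fit((abs(X)<12)&(Y>-75)&(Y<90)&(z>70)&(z<98),'door low')
for y0 in range(-80,100,20):
    s=(abs(Y-y0)<10)&(abs(X)<8)&(((z>68)&(z<96))|((z>132)&(z<180))); print(y0,s.sum(),np.median(X[s]).round(2) if s.any() else '')
```

```text
sill 477 [ 0.0017 -0.0247]
door up 435 [0.0018 0.2908]
door low 303 [ 0.0039 -0.1667]
-80 0 
-60 14 -0.12
-40 0 
-20 0 
0 108 0.07
20 162 0.35
40 213 0.28
60 211 0.22
80 229 0.46
```

The door is still flush; the earlier slope came from lip points getting into the fit. Handing in.

```bash
python3 -c "
from cell import job_done
print(job_done())"
```

```text
the job is handed in; nothing more can be done
None
```

I handed the job in: the door is shut on its catch, and the test strip is held level and still through the slot, with the chip pair within about 1 mm of the window centre by my measurements; the plain strip was not moved. I have not seen the judging result.

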